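# Line up cut tubes by height on the inspection row

## Task

Stand the four grey perforated tubes on the row of black discs in order of height, one upright and centred on each disc, with the shortest next to the red block and the tallest at the other end. Do not knock any tube over, and leave the yellow knife where it lies.

Things in the scene. Friction and masses are not known exactly. Their poses are not given: they have to be found in the camera images.
- tube_55: the shortest light grey perforated plastic tube, 55 mm tall in all, standing upright: a round tube 32 mm across (dark rings of small holes, dark mouth on top) on a square foot 40 x 40 mm and 10 mm thick. Collides as solid, 62 g give or take 30%. Origin: centre of the foot's underside; z up along the tube. Starts on the bench (z = 0), nearer the robot than the row
- tube_80: the second shortest light grey perforated plastic tube, 80 mm tall in all, standing upright: a round tube 32 mm across (dark rings of small holes, dark mouth on top) on a square foot 40 x 40 mm and 10 mm thick. Collides as solid, 75 g give or take 30%. Origin: centre of the foot's underside; z up along the tube. Starts on the bench (z = 0), nearer the robot than the row
- tube_105: the second tallest light grey perforated plastic tube, 105 mm tall in all, standing upright: a round tube 32 mm across (dark rings of small holes, dark mouth on top) on a square foot 40 x 40 mm and 10 mm thick. Collides as solid, 87 g give or take 30%. Origin: centre of the foot's underside; z up along the tube. Starts on the bench (z = 0), nearer the robot than the row
- tube_130: the tallest light grey perforated plastic tube, 130 mm tall in all, standing upright: a round tube 32 mm across (dark rings of small holes, dark mouth on top) on a square foot 40 x 40 mm and 10 mm thick. Collides as solid, 100 g give or take 30%. Origin: centre of the foot's underside; z up along the tube. Starts on the bench (z = 0), nearer the robot than the row
- disc_a: one of four alike black rubber discs, 62 mm across and 3 mm thick, fixed in one straight row on a white board (100 x 440 mm, 12 mm thick, fixed to the bench), 76 to 104 mm from centre to centre. The letters tell nothing of their order along the row, which changes from start to start. Origin: centre of the disc's underside, 12 mm above the bench; its top is 15 mm above the bench
- disc_b: one of four alike black rubber discs, 62 mm across and 3 mm thick, fixed in one straight row on a white board (100 x 440 mm, 12 mm thick, fixed to the bench), 76 to 104 mm from centre to centre. The letters tell nothing of their order along the row, which changes from start to start. Origin: centre of the disc's underside, 12 mm above the bench; its top is 15 mm above the bench
- disc_c: one of four alike black rubber discs, 62 mm across and 3 mm thick, fixed in one straight row on a white board (100 x 440 mm, 12 mm thick, fixed to the bench), 76 to 104 mm from centre to centre. The letters tell nothing of their order along the row, which changes from start to start. Origin: centre of the disc's underside, 12 mm above the bench; its top is 15 mm above the bench
- disc_d: one of four alike black rubber discs, 62 mm across and 3 mm thick, fixed in one straight row on a white board (100 x 440 mm, 12 mm thick, fixed to the bench), 76 to 104 mm from centre to centre. The letters tell nothing of their order along the row, which changes from start to start. Origin: centre of the disc's underside, 12 mm above the bench; its top is 15 mm above the bench
- red_end: red plastic block, 70 mm across the row, 30 mm along it, 18 mm high, fixed on the white board at one end of the row of discs, 53 to 67 mm from the centre of the nearest disc (a grey block like it sits at the other end); which end is red changes. Origin: centre of its underside, 12 mm above the bench
- knife: yellow utility knife lying on the bench to the robot's right, not to be moved: 147 mm long (x, blade to +x; from -73 to +75 mm), 26 mm wide, 19 mm high. Origin: on its underside near the middle. (A blue screwdriver and a grey pipe tee, not listed, lie on the bench to the robot's left, at y above 0.3..)
Mind the look-alikes: they are no part of the job. What is shaped like the tube_80 but purple is not meant.

How it is judged:
At the end, for the whole second after the job is handed in: Each tube is released and at rest on its own disc, within 12 mm of its centre and 0.08 rad of upright, its foot on the disc; the 1st to 4th from the red block are the shortest to the tallest (60, 150, 240, 330 mm from the block's centre, each within 30 mm) ((horizontal distance between tube_55 and disc_a below 0.012 m or horizontal distance between tube_55 and disc_b below 0.012 m or horizontal distance between tube_55 and disc_c below 0.012 m or horizontal distance between tube_55 and disc_d below 0.012 m) and horizontal distance between tube_55 and red_end between 0.03 and 0.09 m and height (world z) of tube_55 between 0.011 and 0.02 m and angle between each of tube_55, tube_80, tube_105, tube_130's own z axis and vertical below 0.08 rad and linear speed of each of tube_55, tube_80, tube_105, tube_130 below 0.02 m/s and angular speed of each of tube_55, tube_80, tube_105, tube_130 below 0.2 rad/s and (horizontal distance between tube_80 and disc_a below 0.012 m or horizontal distance between tube_80 and disc_b below 0.012 m or horizontal distance between tube_80 and disc_c below 0.012 m or horizontal distance between tube_80 and disc_d below 0.012 m) and horizontal distance between tube_80 and red_end between 0.12 and 0.18 m and height (world z) of tube_80 between 0.011 and 0.02 m and (horizontal distance between tube_105 and disc_a below 0.012 m or horizontal distance between tube_105 and disc_b below 0.012 m or horizontal distance between tube_105 and disc_c below 0.012 m or horizontal distance between tube_105 and disc_d below 0.012 m) and horizontal distance between tube_105 and red_end between 0.21 and 0.27 m and height (world z) of tube_105 between 0.011 and 0.02 m and (horizontal distance between tube_130 and disc_a below 0.012 m or horizontal distance between tube_130 and disc_b below 0.012 m or horizontal distance between tube_130 and disc_c below 0.012 m or horizontal distance between tube_130 and disc_d below 0.012 m) and horizontal distance between tube_130 and red_end between 0.3 and 0.36 m and height (world z) of tube_130 between 0.011 and 0.02 m); the robot touches nothing.
It fails at once if the 55 mm tube is knocked over (angle between tube_55's own z axis and vertical above 0.7 rad).
It fails at once if the 80 mm tube is knocked over (angle between tube_80's own z axis and vertical above 0.7 rad).
It fails at once if the 105 mm tube is knocked over (angle between tube_105's own z axis and vertical above 0.7 rad).
It fails at once if the 130 mm tube is knocked over (angle between tube_130's own z axis and vertical above 0.7 rad).
It fails at once if the knife is shifted by more than 20 mm (distance of knife from where it was at the start of the episode above 0.02 m).
It also fails if it takes over 109 s, if anything falls off the work surface, if the arm or the gripper's body presses on something with over 40 N, if the wrist force passes 120 N, or if a joint passes its speed limit or range.

## Robot

A 7-joint arm with a two-finger parallel gripper is mounted at the origin on the work surface. World frame = base frame: x ahead of the robot, y to its left, z up, the work surface at z = 0. Lengths are in m, angles in rad, forces in N, time in s.
With the tool pointing down it reaches from about 0.425 to 0.95 m from the base axis. Payload 4.7 kg.
Tool frame: the origin (TCP) lies on the centre line of the jaws, within the pads' length; the fingertips stand robot.nose_length ahead of it and the grasp point (between the pads) lies 8 mm behind it (robot.nose_length is the distance from the TCP to the fingertips, in m); z points along the fingers, y is the line along which they close (so a half turn about z gives the same grasp; the last joint's range is limited). The gripper opens to 85 mm and grips with 20 to 120 N. Pads are 22 mm wide; open, the fingers measure 114 mm over their backs; the gripper's body (76 mm by 85 mm) begins 54 mm behind the grasp point. The pads swing forward as they close: fully open they stand 13 mm farther back than shut.
Start: joints at [1.128, 0.469, -0.049, 1.532, 0.024, 1.141, -0.082], TCP at [0.271, -0.618, 0.209] pointing down, gripper open.
Joint ranges: [-2.59, 2.59], [-0.33, 1.99], [-1.39, 1.29], [0.1, 2.45], [-1.04, 4.18], [0.21, 1.99], [-2.66, 2.66]. Speed limits (rad/s): [2.57, 2.57, 3.14, 3.14, 3.14, 3.14, 3.14].

## Interface

Orientations are given as [roll, pitch, yaw] about the fixed x, y, z axes, in that order (R = Rz(yaw) Ry(pitch) Rx(roll)).
In Python, from plant import robot gives the robot as it stands. Calls block until the motion is done:
- robot.goto(position, orientation): joint-space move of the TCP to a pose.
- robot.move_straight(position, vel=0.15, attitude=None, contact_N=None): straight line of the TCP; attitude=None keeps the orientation; vel is the mean speed in m/s. With contact_N (N) it stops when the force on the tool has changed by that much, and returns True; else False.
- robot.move_joints(angles): joint-space move.
- robot.grip(opening, strength=None): opening from 0.0 (shut) to 1.0 (fully open); strength is the grip in N (None keeps the last); returns when the fingers have stopped.
- robot.sleep(seconds).
- robot.inverse_kinematics(position, orientation): joint angles nearest the present ones, or None.
- robot.sense(): the state.
- robot.grab_frame(name): name is "scene" or "top" or "wrist"; returns a dict with "image" (400x640x3 uint8, red, green, blue), "range_z" (400x640 float32, m along the optical axis (not along the pixel's ray), 0 where there is no reading), "fx", "fy", "cx", "cy" (pixels), "dist_coeffs" ([k1, k2, p1, p2, k3] as OpenCV has them; the pictures are not rectified), "R" (3x3) and "t" (3): a world point X has camera coordinates R X + t. Camera axes: x right, y down, z forward; pixel columns grow to the right and rows downward; lengths in m; the calibration is good to about 2 mm. A picture is of the moment at which its call begins.
A pose or a line that the arm cannot do raises robot.IKError and nothing moves.
- robot.close_job(): hands the job in; it is judged then, once.
The state is a dict: "t": time; "joint_pos": joint angles; "joint_velocities": joint speeds; "effort": joint torques, N m; "tcp_pos": TCP position; "tcp_rot": TCP orientation; "wrist_force": force on the tool from outside, world axes, zero at the start; "torque": the same for the moment, N m; "opening": opening from 0.0 (shut) to 1.0 (fully open); "gripper_force": force on a finger pad.
Only numpy, scipy, OpenCV 4.12 (cv2) and the standard library are available. Lean on these libraries where they do the work, as an engineer would, in place of code of your own. Each camera call takes 0.05 s, during which the arm holds its last target. There are 200 camera calls.

## Working session

There is one attempt and no reset: what is moved stays moved. The work goes in short steps, each a Python script; the robot and the scene stay as the last script left them, time stands still between calls to the robot, and variables do not carry over. Pictures are saved under pics/ and viewed, at most 14 in all, crops included, and the job is handed in when it is done.

```bash
mkdir -p pics; ls; python3 - <<'E'
from plant import robot
import cv2,numpy as np
s=robot.sense();print(s['t'],s['tcp_pos'],s['tcp_rot'],robot.nose_length)
for n in['top','scene']:
    f=robot.grab_frame(n);np.savez(f'pics/{n}0.npz',**f)
    cv2.imwrite(f'pics/{n}0.png',f['image'][...,::-1])
    print(n,f['fx'],f['dist_coeffs'],-np.array(f['R']).T@f['t'])
E
```

```text
pics
0.0 [ 0.27118476 -0.61742419  0.20805373] [-3.13959660e+00  5.60272165e-05  4.13897243e-01] 0.011
top 400.2249247925388 [-0.00053682  0.          0.          0.          0.        ] [ 0.3310858  -0.02522892  1.0821339 ]
scene 403.3425705595834 [-0.10040225  0.          0.          0.          0.        ] [1.01423666 0.05214979 0.75789659]
```

View pics/top0.png

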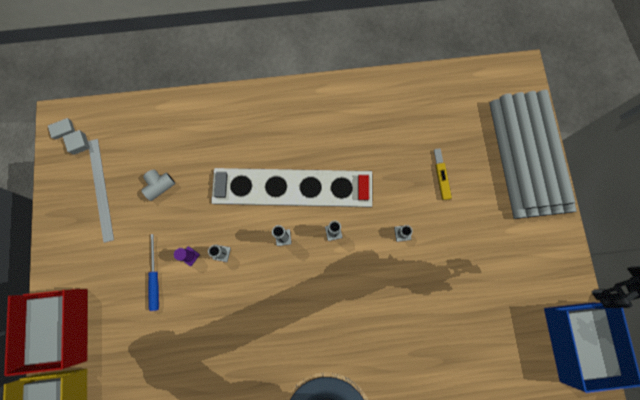

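View pics/scene0.png

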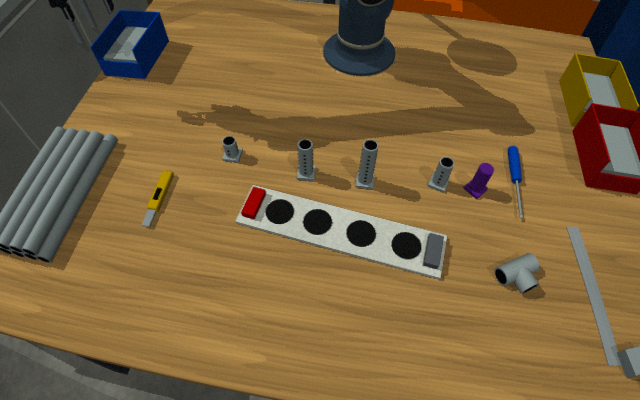

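Top view: discs at (241,186), (276,187), (311,187), (342,188); red block at (363,187); tubes at (219,253), (281,235), (334,230), (404,232); purple one at (185,256). Scene view agrees: the tubes from left to right look like 55, 105, 130 and 80.

```bash
cat > h.py <<'E'
import numpy as np,cv2
def cloud(f):
    K=np.array([[f['fx'],0,f['cx']],[0,f['fy'],f['cy']],[0,0,1]],float);z=np.asarray(f['range_z']);h,w=z.shape
    uv=np.stack(np.meshgrid(np.arange(w),np.arange(h)),-1).reshape(-1,1,2).astype(np.float64)
    n=cv2.undistortPoints(uv,K,np.array(f['dist_coeffs'],float)).reshape(h,w,2)
    P=np.concatenate([n*z[...,None],z[...,None]],-1)
    P=(P-np.array(f['t']))@np.array(f['R']); P[z<=0]=np.nan
    return P
E
python3 - <<'E'
from h import *
cl={}
for n in['top','scene']:
    f=dict(np.load(f'pics/{n}0.npz'));P=cloud(f);cl[n]=P;im=f['image'].astype(int)
    box=(P[...,0]>.3)&(P[...,0]<.75)&(abs(P[...,1])<.45)
    print(n,'bench z',np.nanmedian(P[box][:,2]))
    m=(box&(P[...,2]>.035)).astype(np.uint8)
    k,l,st,_=cv2.connectedComponentsWithStats(m,connectivity=8)
    for i in range(1,k):
        if st[i,4]<15: continue
        p=P[l==i];zt=np.percentile(p[:,2],95);t=p[p[:,2]>zt-.008]
        (c,r)=cv2.minEnclosingCircle(t[:,:2].astype(np.float32))
        print(st[i],'ztop %.3f'%zt,'mean',t[:,:2].mean(0).round(4),'circ',np.round(c,4),round(r,4),'rgb',im[l==i].mean(0).round())
    d=box&(im.max(-1)<45)&(P[...,2]>.008)&(P[...,2]<.022)
    k,l,st,_=cv2.connectedComponentsWithStats(d.astype(np.uint8))
    for i in range(1,k):
        if st[i,4]<80: continue
        p=P[l==i];print('disc',st[i],p.mean(0).round(4),np.ptp(p,0).round(3))
    d=box&(im[...,0]>120)&(im[...,1]<60)&(P[...,2]>.02)
    print('red',P[d].mean(0),np.ptp(P[d],0),d.sum())
    y=(P[...,0]>.3)&(im[...,0]>150)&(im[...,2]<60)&(im[...,1]>110)&(P[...,1]>-.6)&(P[...,1]<-.2)
    print('knife',np.median(P[y],0))
E
```

```text
top bench z 0.0004359020861318695
[142 169  30  28 367] ztop 0.042 mean [0.6509 0.3946] circ [0.6486 0.393 ] 0.0422 rgb [136. 145. 142.]
[328 220  13  17 169] ztop 0.108 mean [ 0.4688 -0.0708] circ [ 0.4689 -0.0708] 0.0159 rgb [66. 68. 66.]
[272 225  16  17 198] ztop 0.132 mean [0.4687 0.0658] circ [0.4691 0.0656] 0.0158 rgb [70. 72. 70.]
[399 225  14  13 133] ztop 0.058 mean [ 0.4447 -0.255 ] circ [ 0.4452 -0.2559] 0.0162 rgb [63. 65. 62.]
[208 244  17  14 180] ztop 0.083 mean [0.4449 0.2337] circ [0.4446 0.2342] 0.0164 rgb [70. 73. 71.]
[174 247  18  14 194] ztop 0.083 mean [0.4469 0.3189] circ [0.447  0.3193] 0.0159 rgb [ 80.  40. 104.]
disc [231 177  20  19 300] [0.622  0.1681 0.015 ] [0.052 0.054 0.011]
disc [266 177  20  19 302] [0.6092 0.0724 0.0151] [0.053 0.054 0.012]
disc [301 178  20  19 303] [ 0.5966 -0.0219  0.0145] [0.052 0.054 0.011]
disc [331 178  21  20 306] [ 0.5855 -0.1063  0.0147] [0.053 0.055 0.011]
red [ 0.57703446 -0.16387473  0.02958572] [0.06475314 0.02971247 0.0114616 ] 207
knife [ 0.56108589 -0.39046789  0.01545358]
scene bench z 0.00012663110152535633
[222
[... 314 characters left out ...]
 23 323] ztop 0.081 mean [0.4472 0.2329] circ [0.4449 0.2336] 0.0166 rgb [61. 65. 62.]
[473 163  21  23 325] ztop 0.081 mean [0.4489 0.3192] circ [0.4483 0.3195] 0.0165 rgb [58. 21. 84.]
[500 253  38  36 652] ztop 0.041 mean [0.6528 0.3934] circ [0.6484 0.3928] 0.0423 rgb [124. 135. 132.]
disc [266 200  28  24 514] [ 0.5885 -0.1067  0.0146] [0.06  0.058 0.007]
disc [304 210  28  25 531] [ 0.5994 -0.0221  0.0147] [0.061 0.058 0.008]
disc [347 221  29  26 563] [0.6115 0.0723 0.0146] [0.059 0.059 0.009]
disc [392 233  29  26 583] [0.6242 0.1669 0.0145] [0.059 0.058 0.008]
red [ 0.58087611 -0.16552342  0.02954146] [0.06816012 0.03362071 0.00708906] 340
knife [ 0.57195049 -0.39084398  0.01464396]
```

```bash
cat > job.py <<'E'
from plant import robot
import numpy as np
T={55:(.4456,-.256),80:(.4448,.2339),105:(.4692,-.071),130:(.4696,.0653)}
D={55:(.587,-.1065),80:(.598,-.022),105:(.6104,.0723),130:(.6231,.1675)}
YAWS=(1.437,1.437-np.pi)
def yaw_ok(): # first yaw that can do every pose
    for y in YAWS:
        if all(robot.inverse_kinematics([*p,z],[np.pi,0,y]) is not None for q in(T,D) for p in q.values() for z in(.04,.25)): return y
def pz(H): return H-(.017 if H==55e-3 else .025)-.008
def pick_place(H,yaw):
    o=[np.pi,0,yaw];z=pz(H/1000);p,d=T[H],D[H];up=z+.13
    if H==55: robot.goto([*p,z+.1],o)
    else:
        robot.move_straight([*p,.25],vel=.3,attitude=o)
    robot.move_straight([*p,z+.04],vel=.2)
    robot.move_straight([*p,z],vel=.08)
    robot.grip(0.0,strength=35)
    s=robot.sense();print(H,'grip',s['t'],s['opening'],s['gripper_force'])
    robot.move_straight([*p,up],vel=.2)
    robot.move_straight([*d,up],vel=.2)
    robot.move_straight([*d,z+.03],vel=.2)
    hit=robot.move_straight([*d,z+.0135],vel=.02,contact_N=4)
    s=robot.sense();print('place',s['t'],hit,s['tcp_pos'],'target z',z+.015,s['opening'],s['wrist_force'])
    robot.grip(1.0); robot.sleep(.2)
    robot.move_straight([*d,z+.05],vel=.1)
    robot.move_straight([*d,.25],vel=.3)
    print('t',robot.sense()['t'])
E
python3 - <<'E'
from job import *
y=yaw_ok();print(y)
if y is not None: pick_place(55,y)
import cv2
f=robot.grab_frame('scene');cv2.imwrite('pics/s1.png',f['image'][...,::-1])
E
```

```text
1.437
55 grip 3.3 0.3345798576010343 34.21668291091919
place 6.6167 True [ 0.58668504 -0.10642572  0.04553942] target z 0.045 0.3301403919254389 [-1.12649297  0.0918936   5.92619214]
t 8.625
```

View pics/s1.png

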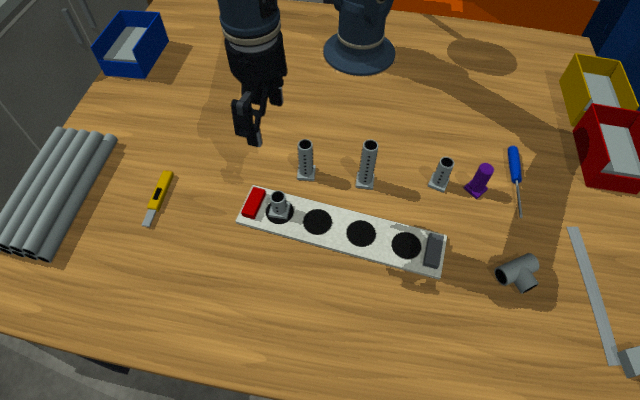

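The 55 tube stands on the disc next to the red block, at about (279,207), and the other tubes are undisturbed. I'll go on with the other three.

```bash
python3 - <<'E'
from job import *
y=1.437
for H in(80,105,130): pick_place(H,y)
robot.move_straight([.45,-.2,.25],vel=.3)
from h import *
for n in['top','scene']:
    f=robot.grab_frame(n);cv2.imwrite(f'pics/{n}2.png',f['image'][...,::-1]);P=cloud(f)
    for H,d in D.items():
        q=np.hypot(P[...,0]-d[0],P[...,1]-d[1])<.035
        p=P[q&(P[...,2]>.03)];zt=np.percentile(p[:,2],95);t=p[p[:,2]>zt-.008]
        c,r=cv2.minEnclosingCircle(t[:,:2].astype(np.float32))
        print(n,H,'ztop %.3f'%zt,'off',np.round(np.array(c)-d,4),round(r,4))
E
```

```text
80 grip 12.225 0.3514785993939123 34.479458928108215
place 16.0083 True [ 0.59777121 -0.02213403  0.06257398] target z 0.062 0.35224023133150506 [-0.93745692 -0.41285827  3.99392628]
t 17.95
105 grip 20.6 0.35625480487271294 34.450369477272034
place 23.9 True [0.6101957  0.07232909 0.08752479] target z 0.08699999999999998 0.35650942092115884 [-0.75374702 -0.41588694  4.70543236]
t 25.7583
130 grip 28.2917 0.35295813605131177 34.49079215526581
place 31.5 True [0.62286826 0.16750869 0.11252922] target z 0.112 0.35482772514895583 [-0.46219102 -0.32447914  5.50115023]
t 33.2833
top 55 ztop 0.073 off [-0.0018 -0.0001] 0.016
top 80 ztop 0.097 off [-0.0004  0.0004] 0.0157
top 105 ztop 0.123 off [-0.0005  0.0003] 0.0163
top 130 ztop 0.147 off [-0.0011  0.0005] 0.016
scene 55 ztop 0.072 off [-0.0001 -0.0015] 0.0167
scene 80 ztop 0.096 off [-0.     -0.0009] 0.0163
scene 105 ztop 0.121 off [-0.0005 -0.0004] 0.0165
scene 130 ztop 0.146 off [-0.001   0.0005] 0.0162
```

View pics/scene2.png

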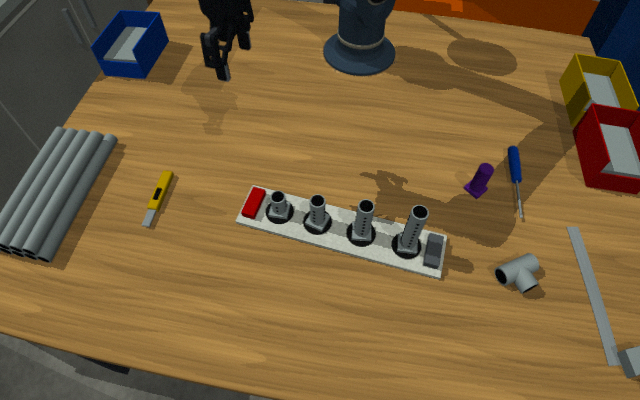

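All four tubes stand centred on their discs, rising from the red block (279,207) to the grey block (412,230). The knife is where it was and the gripper is clear.

```bash
python3 -c "
from plant import robot
print(robot.close_job())"
```

```text
the job is handed in; nothing more can be done
None
```

The job is handed in: all four tubes stand upright on the discs, shortest next to the red block and tallest at the other end, each within about 2 mm of its disc's measured centre, with the knife untouched; about 35 s used, and no verdict came back.

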